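# Hook the tension spring into the belt tensioner and stretch it onto its post

## Robot

A 7-joint arm with a two-finger parallel gripper is mounted at the origin on a cart in front of the work surface, level with it; the furniture and walls round the work are solid. World frame = base frame: x ahead of the robot, y to its left, z up, the work surface at z = 0. Lengths are in m, angles in rad, forces in N, time in s.
With the tool pointing down it reaches from about 0.4 to 0.85 m from the base axis. Payload 10.4 kg.
Tool frame: the origin (TCP) lies between the finger pads; the fingertips stand 8 mm ahead of it and the grasp point (between the pads) lies 11 mm behind it (robot.tcp_to_tips is the distance from the TCP to the fingertips, in m); z points along the fingers, y is the line along which they close (so a half turn about z gives the same grasp; the last joint's range is limited). The gripper opens to 85 mm and grips with 20 to 120 N. Pads are 22 mm wide; open, the fingers measure 114 mm over their backs; the gripper's body (76 mm by 85 mm) begins 54 mm behind the grasp point. The pads swing forward as they close: fully open they stand 13 mm farther back than shut.
Start: joints at [-1.249, 0.332, -0.065, 1.46, 0.022, 1.35, -0.088], TCP at [0.211, 0.588, 0.239] pointing down, gripper open.
Joint ranges: [-2.6, 2.6], [-0.5, 2.12], [-1.47, 1.34], [0.16, 2.42], [-1.27, 4.41], [0.06, 2.06], [-2.6, 2.6]. Speed limits (rad/s): [2.22, 2.22, 2.79, 2.79, 3.14, 3.14, 3.14].

## Interface

Orientations are given as a unit quaternion [x, y, z, w].
In Python, from bench import robot gives the robot as it stands.
- The arm moves only by the shell command python3 -m creep 'ROWS'. ROWS is JSON, a list of rows, each a list of 7 numbers: the turn, a rotation vector about the tool's x, y, z in rad, then the shift along the tool's x, y, z in m, then the closure, from 0 (fully open) to 1 (shut). In form: [[rx, ry, rz, tx, ty, tz, gripper], ...]. A call has 1 to 8 rows; each row shifts and turns the commanded pose from where the row before left it, along the tool's axes as they then stand; what a row does not reach is not made up. A row lasts 1/8 s, in which the tool goes at most 62.5 mm and 10.7 degrees, less where a joint would pass 70% of its speed; a pose out of reach is approached as far as the arm can. A call is refused whole if a number of a shift passes 0.0625 or a number of a turn 0.188, either way. A call with a gripper value outside its range is refused whole. The fingers move at their own pace and stop on an object; the grip force is fixed at half the most. Time passes only in rows, so rows that do not move let the fingers close. It gives the time, the measured TCP pose, the force, the opening and the grip force at its end, in the units of the state.
- robot.get_state(): the state, without advancing time (a new reading comes with each control period).
- robot.read_camera(name): name is "scene" or "top" or "wrist"; returns a dict with "pixels" (420x560x3 uint8, blue, green, red), "camera_matrix" (3x3 intrinsics, pixels), "world_to_cam" (4x4, takes a point from world to camera coordinates); the wrist camera has in their place "mount" (4x4, takes a point from camera to tool coordinates, whose origin is the TCP and whose axes are the flange's). Camera axes: x right, y down, z forward; pixel columns grow to the right and rows downward; lengths in m; the calibration is good to about 2 mm. A picture is of the moment at which its call begins: read the wrist's pose just before it. There is no depth.
- robot.sign_off(): hands the job in; it is judged then, once.
The state is a dict: "time": time; "joints": joint angles; "qvel": joint speeds; "joint_torque": joint torques, N m; "ee_pos": TCP position; "tool_rot": TCP orientation; "contact_force": force on the tool from outside, world axes, zero at the start; "ft_torque": the same for the moment, N m; "gripper_width": finger opening in m; "gripper_force": force on a finger pad.
Only numpy, scipy, OpenCV 4.12 (cv2) and the standard library are available. Lean on these libraries where they do the work, as an engineer would, in place of code of your own. Each camera call takes 0.05 s, during which the arm holds its last target. There are 200 camera calls.

## Task

Fit the loose tension spring to the belt tensioner on the bench: hang its hook in the hole of the sliding carriage, pull the carriage forward against its stop, stretch the spring and slip its eye over the post, right down on the shoulder, then let go. Handle it gently: do not force the hook and do not stretch the spring more than a centimetre past the post. Leave the other things where they are.

Things in the scene. Friction and masses are not known exactly. Their poses are not given: they have to be found in the camera images.
- tensioner: fixed belt tensioner of bare and grey metal: base plate 222x64x8 mm, upright post on one end, on the other a grey carriage, 30 mm wide, between low rails. Origin under the plate's centre line; x from post to carriage, z up. The carriage slides 20 mm along x (1 N friction) and starts anywhere in that travel; its position is NOT measured: feel or see it. The post is at x = -70 mm.
- post_shoulder (a point): centre of the post's flat shoulder, z = 30 mm, on which the eye must lie; axes as the tensioner's. The post is 17 mm thick up to here; above it is a pin: neck 7 mm thick, 6 mm tall, then a bevelled head 10 mm across, 3 mm high (top at z = 39 mm). The eye passes over the head, lies on the shoulder and is drawn against the neck, under the head, by the spring.
- hole_forward (a point): where the carriage's hole is when the carriage is fully forward (at its stop nearest the post): x = +40 mm, y = 0, at groove floor height z = 27.5 mm. At the start the hole is 0 to 20 mm further from the post. Square through hole, 7.5 mm wide. Base plate top is at z = 8 mm. Fixed point of the tensioner, axes as its.
- groove_far (a point): far end of the groove when forward: x = +74 mm, at floor height z = 27.5 mm. The groove runs along the carriage's top, floor 7 mm wide, walls flared at 45 degrees to 18 mm, 5 mm up. It begins here, before a pulley 32 mm across, 14 mm tall. Beyond the hole (post side) a bar 6.5 mm long stands 2 mm over the floor. Smooth steel, friction 0.25: a hook dragged to the post slides till it drops in.
- spring: loose tension spring, bare steel, 130 mm long, 0.09 kg, lying level: eye end on a fixed wooden rest, hook tip on the bench. Origin at bench level under the eye; x from eye to hook, z up. Coil 12 mm thick at x = 20 to 78 mm, axis z = 22 mm. Starts to stretch at 4 N, then 0.4 N/mm; centred on the post it is stretched 15 mm (10 N), let go about 12 mm. Bends up and down only, 15 mm from the eye: 0.5 N at the hook per mm.
- pull_tab (a point): middle of the spring's upright pull tab, for the fingers, at x = -25 mm, z = 41 mm of the spring: 16 mm along x, 10 mm thick across y, z = 19.5 to 54.5 mm. It is level with the eye below, so it clears the post when the eye does. Under it is the rest, a fixed block 50x28 mm, 19.5 mm high.
- spring_eye (a point): centre of the eye, a flat ring of 14 mm inner and 24 mm outer diameter, 5 mm thick: centre 22 mm and underside 19.5 mm above the hook's tip. Axes as the spring's.
- hook_tip (a point): lower end of the hook's leg, straight down, 4 mm thick, 95 mm from the eye's centre along x (unstretched; it gets no shorter) and 22 mm below it. The wire runs from the coil's end at the axis height to the leg.
- etape_roll: bystander: a roll of black insulating tape lying flat, 60 mm across, 19 mm high; origin under its centre
- small_jar: bystander: a small clear screw jar, 34 mm across, 28 mm high; origin under its centre
- lipo_pack: bystander: a battery pack, 36x78 mm block 30 mm high with a short lead; origin under the block's middle
- nose_pliers: bystander: small pliers lying flat, 114x30 mm, 10 mm high; origin under the middle

How it is judged:
On the way:
1. the hook hangs in the carriage's hole (tip at least 3 mm below the groove floor, within 5 mm of the centre line) and the spring is being stretched (at least 5 mm) by it (z of hook_tip in the frame of tensioner below 0.0245 m and y of hook_tip in the frame of tensioner between -0.005 and 0.005 m and distance between hook_tip and spring_eye above 0.1024 m), for 0.1 s.
At the end, for the whole second after the job is handed in: Eye round the pin (centre within 6 mm in plan) and down on the shoulder (ring centre at most 7 mm above it, 2.5 mm when flat); hook tip in the hole, 3 mm or more below the groove floor, carriage at its front stop (tip at x 35 to 46 mm); spring stretched 7 mm or more, at rest, released (z of hook_tip in the frame of tensioner below 0.0245 m and y of hook_tip in the frame of tensioner between -0.005 and 0.005 m and x of hook_tip in the frame of tensioner between 0.035 and 0.046 m and horizontal distance between spring_eye and post_shoulder below 0.006 m and z of spring_eye in the frame of tensioner between 0.0295 and 0.037 m and distance between hook_tip and spring_eye above 0.1043 m and linear speed of spring below 0.02 m/s); the robot touches nothing.
It fails at once if the spring is overstretched (more than 25 mm longer than free, 10 mm more than over the post) (distance between hook_tip and spring_eye above 0.122 m).
It fails at once if the spring is forced against the tensioner (over 25 N) (contact force between spring and tensioner above 25 N).
It fails at once if a bystander is pushed more than 20 mm (distance of any of etape_roll, small_jar, lipo_pack, nose_pliers from where it was at the start of the episode above 0.02 m).
It also fails if it takes over 48 s, if anything falls off the work surface, if the arm or the gripper's body presses on something with over 40 N, if the wrist force passes 120 N, or if a joint passes its speed limit or range.

## Working session

There is one attempt and no reset: what is moved stays moved. The work goes in short steps, Python scripts to look and compute and a shell command to move; the robot and the scene stay as the last step left them, time stands still between calls to the robot, and variables do not carry over. Pictures are saved under pics/ and viewed, at most 13 in all, crops included, and the job is handed in when it is done.

```bash
ls; mkdir -p pics
cat > h.py <<'E'
from bench import robot
import numpy as np, cv2
from scipy.spatial.transform import Rotation as R
def cam(n):
    s=robot.get_state(); c=robot.read_camera(n); K=np.array(c["camera_matrix"])
    if "mount" in c:
        T=np.eye(4);T[:3,:3]=R.from_quat(s["tool_rot"]).as_matrix();T[:3,3]=s["ee_pos"]
        C=T@np.array(c["mount"])
    else: C=np.linalg.inv(np.array(c["world_to_cam"]))
    return np.array(c["pixels"]),K,C
def save(n,name):
    p,K,C=cam(n); cv2.imwrite(f"pics/{name}.png",p); np.savez(f"pics/{name}.npz",K=K,C=C)
def ray(name,u,v,z):
    d=np.load(f"pics/{name}.npz");K,C=d["K"],d["C"]
    r=C[:3,:3]@np.linalg.solve(K,[u,v,1]);o=C[:3,3]
    return o+r*(z-o[2])/r[2]
def proj(name,P):
    d=np.load(f"pics/{name}.npz");K,C=d["K"],d["C"]
    q=K@(np.linalg.inv(C)@np.append(P,1))[:3]; return q[:2]/q[2]
E
python3 - <<'E'
from h import *
save("top","top0");save("scene","sc0")
s=robot.get_state();print(s)
a=cv2.imread("pics/top0.png");print(a.shape)
for n in("top0","sc0"):
    d=np.load(f"pics/{n}.npz");print(d["K"],d["C"].round(3))
cv2.imwrite("pics/top0b.png",cv2.resize(a,(784,588),interpolation=cv2.INTER_CUBIC))
E
```

```text
pics
{'time': 0.1, 'joints': array([-1.24862271,  0.33280144, -0.06468658,  1.46085171,  0.02160783,
        1.34987279, -0.08846964]), 'qvel': array([-0.00136072,  0.00050398,  0.00010296, -0.0030585 , -0.00102665,
       -0.00082955, -0.00038921]), 'joint_torque': array([ 1.45975275e-03, -6.26743627e+01,  4.92476625e-02, -3.92434573e+01,
        1.62486266e-02,  6.92560687e-03,  2.19116902e-05]), 'ee_pos': array([0.21114518, 0.58792034, 0.23860265]), 'tool_rot': array([ 1.71515276e-01,  9.85181266e-01, -6.14530036e-04, -7.31137474e-05]), 'contact_force': array([ 0.71593115, -0.01475897,  0.54954707]), 'ft_torque': array([-0.00635408, -0.02962506, -0.00562698]), 'gripper_force': 0.0, 'gripper_width': 0.08519404413973553}
(420, 560, 3)
[[393.95821979   0.         285.91397095]
 [  0.         393.95821979 210.04161214]
 [  0.           0.           1.        ]] [[ 0.023 -0.997  0.078  0.503]
 [-1.    -0.023  0.003  0.054]
 [-0.001 -0.078 -0.997  0.984]
 [ 0.     0.     0.     1.   ]]
[[439.11453328   0.         278.12004992]
 [  0.         439.11453328 209.27958249]
 [  0.           0.           1.        ]] [[ 0.7   -0.318  0.639 -0.272]
 [-0.714 -0.283  0.641 -0.781]
 [-0.023 -0.905 -0.425  0.613]
 [ 0.     0.     0.     1.   ]]
```

View pics/top0b.png

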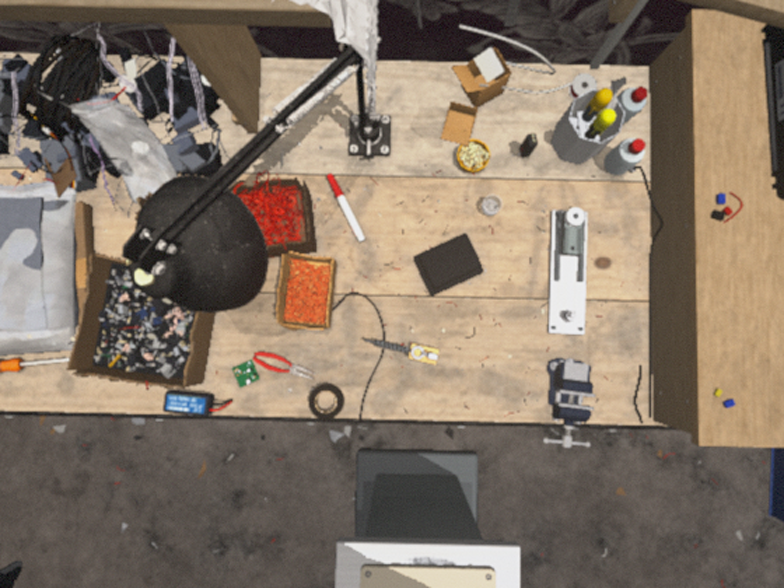

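View pics/sc0.png

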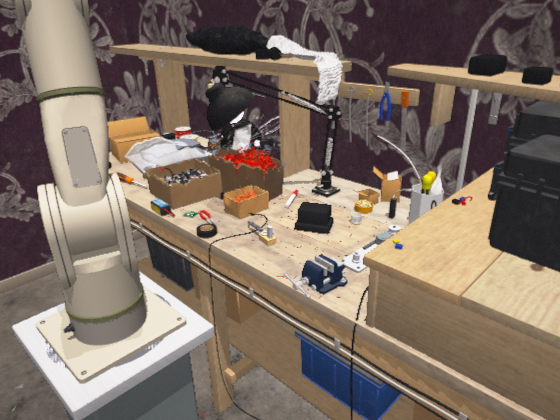

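The top view shows the tensioner right: post (567,316), pulley (575,215), so its +x points away from the robot. The spring is at centre: hook (365,340), tab/rest (425,353). A vise stands near the post at (570,390).

Run:
```python
from h import *
for n,u,v,z in [("post",567,316,.035),("pulley",575,215,.04),("pl_botL",551,333,.008),("pl_botR",584,333,.008),("pl_topL",554,209,.008),("pl_topR",588,209,.008),("hook",365,340,.005),("tab",425,352,.05),("jar",489,205,.02),("vise",570,365,.06),("viseb",570,415,.06),("box",448,265,.03)]:
    print(n,ray("top0",u/1.4,v/1.4,z).round(4))
s=robot.get_state();print(proj("top0",s["ee_pos"])*1.4,proj("sc0",s["ee_pos"]))
a=cv2.imread("pics/top0.png")
b=cv2.resize(a[225:270,250:325],None,fx=8,fy=8,interpolation=cv2.INTER_CUBIC)
c=cv2.resize(a[140:245,380:430],None,fx=5.6,fy=5.6,interpolation=cv2.INTER_CUBIC)
im=np.zeros((600,800,3),np.uint8); im[:360,:500]=cv2.resize(b,(500,300))[:300].repeat(1,0) if 0 else cv2.resize(b,(500,360));im[:588,510:790]=c
cv2.imwrite("pics/crop0.png",im)
```

```text
post [ 0.5456 -0.2305  0.035 ]
pulley [ 0.721  -0.2431  0.04  ]
pl_botL [ 0.5162 -0.2104  0.008 ]
pl_botR [ 0.5175 -0.2686  0.008 ]
pl_topL [ 0.7384 -0.2155  0.008 ]
pl_topR [ 0.7398 -0.2765  0.008 ]
hook [0.4964 0.1175 0.005 ]
tab [0.4788 0.013  0.05  ]
jar [ 0.7402 -0.0969  0.02  ]
vise [ 0.4631 -0.2279  0.06  ]
viseb [ 0.3811 -0.2278  0.06  ]
box [ 0.6299 -0.025   0.03  ]
[-12.12380045 551.46321551] [ 72.44988918 143.07223628]
```

View pics/crop0.png

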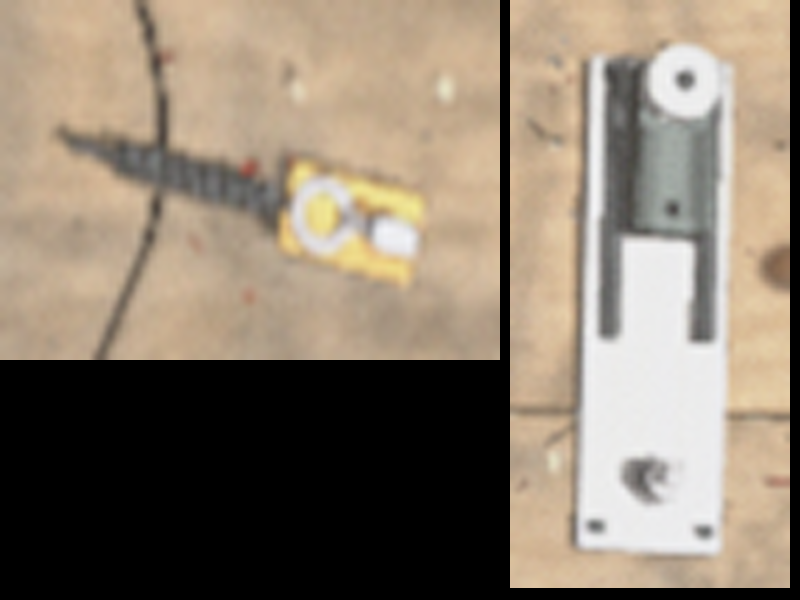

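Run:
```python
from h import *
c=robot.read_camera("wrist");print(np.array(c["mount"]).round(3),np.array(c["camera_matrix"]).round(0),robot.tcp_to_tips)
for n,u,v,z in [("post",406.8,225.4,.037),("pulley",411.1,154.3,.045),("hole",408.9,177.1,.0275),("eye",298.3,251.6,.024),("tab",309.2,254.6,.0545),("tip",259.7,241.2,.01)]:
    print(n,ray("top0",u,v,z).round(4))
print(R.from_quat(robot.get_state()["tool_rot"]).as_matrix().round(4))
```

```text
[[ 0.002 -0.95  -0.311  0.08 ]
 [ 1.     0.002 -0.     0.001]
 [ 0.001 -0.311  0.95  -0.133]
 [ 0.     0.     0.     1.   ]] [[302.   0. 280.]
 [  0. 302. 212.]
 [  0.   0.   1.]] 0.008
post [ 0.5463 -0.2343  0.037 ]
pulley [ 0.718  -0.2424  0.045 ]
hole [ 0.6653 -0.2425  0.0275]
eye [0.4775 0.0246 0.024 ]
tab [ 4.719e-01 -1.000e-04  5.450e-02]
tip [0.5004 0.1198 0.01  ]
[[-9.412e-01  3.380e-01 -3.000e-04]
 [ 3.380e-01  9.412e-01 -1.000e-03]
 [-1.000e-04 -1.100e-03 -1.000e+00]]
```

```bash
python3 -m creep '[[0,0,0,-0.037,-0.0388,0,0],[0,0,0,-0.037,-0.0388,0,0],[0,0,0,-0.037,-0.0388,0,0],[0,0,0,-0.037,-0.0388,0,0],[0,0,0,-0.037,-0.0388,0,0],[0,0,0,-0.037,-0.0388,0,0]]' && python3 -m creep '[[0,0,0,-0.037,-0.0388,0,0],[0,0,0,-0.037,-0.0388,0,0],[0,0,0,-0.037,-0.0388,0,0],[0,0,0,-0.037,-0.0388,0,0],[0,0,0,-0.037,-0.0388,0,0],[0,0,0,-0.037,-0.0388,0,0]]' && python3 -m creep '[[0,0,0.182,0,0,0.01,0],[0,0,0.182,0,0,0.01,0],[0,0,0.182,0,0,0.01,0],[0,0,0.182,0,0,0.01,0],[0,0,0.182,0,0,0.01,0],[0,0,0.182,0,0,0.01,0],[0,0,0.182,0,0,0.01,0],[0,0,0.182,0,0,0.01,0]]' && python3 -m creep '[[0,0,0,0,0,0,0],[0,0,0,0,0,0,0]]'
python3 - <<'E'
from h import *
s=robot.get_state();print(s["ee_pos"],s["joints"].round(2));print(R.from_quat(s["tool_rot"]).as_matrix().round(3))
save("wrist","w1");a=cv2.imread("pics/w1.png");cv2.imwrite("pics/w1b.png",cv2.resize(a,(784,588),interpolation=cv2.INTER_CUBIC))
E
```

```text
time: 0.9
ee_pos: [0.3419, 0.2923, 0.2392]
tool_rot: [0.172, 0.985, 0.0, -0.0]
contact_force: [0.1, 0.3, 0.8]
gripper_width: 0.0858
gripper_force: 0.0
time: 1.65
ee_pos: [0.4721, -0.0017, 0.2394]
tool_rot: [0.171, 0.985, 0.0, 0.0]
contact_force: [0.7, 1.0, 0.2]
gripper_width: 0.0854
gripper_force: 0.0
time: 2.65
ee_pos: [0.4716, -0.0, 0.1588]
tool_rot: [0.785, 0.619, -0.0, -0.0]
contact_force: [0.4, -0.1, -0.4]
gripper_width: 0.0854
gripper_force: 0.0
time: 2.9
ee_pos: [0.4719, -0.0, 0.1596]
tool_rot: [0.782, 0.623, 0.0, 0.0]
contact_force: [0.0, -0.0, 0.7]
gripper_width: 0.0853
gripper_force: 0.0
[ 4.71855053e-01 -2.13636597e-05  1.59619869e-01] [-0.62  0.05  0.54  1.98 -0.03  1.12 -0.29]
[[ 0.224  0.975  0.   ]
 [ 0.975 -0.224  0.   ]
 [ 0.     0.    -1.   ]]
```

View pics/w1b.png

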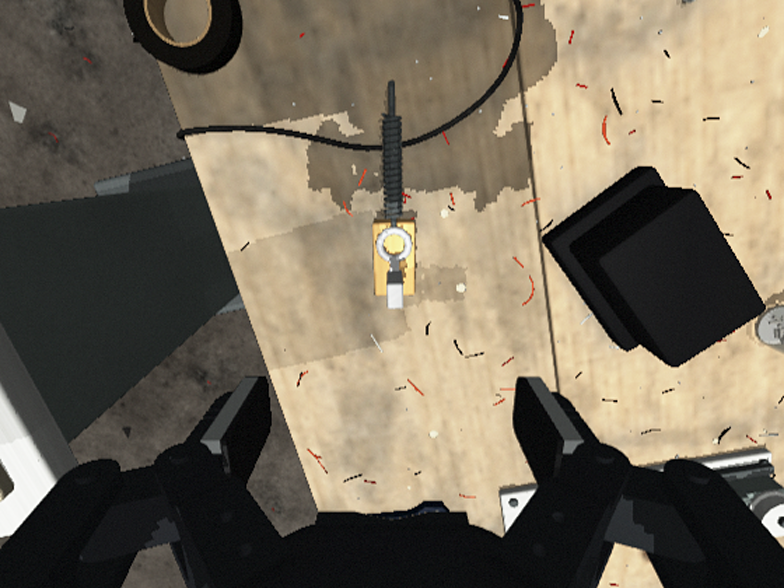

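The spring is nearly vertical in the image: tip (391,84), eye (394,243), tab (395,296), so the yaw is almost right.

Run:
```python
from h import *
s=robot.get_state();M=R.from_quat(s["tool_rot"]).as_matrix()
for n,u,v,z in [("eye",394,243,.0245),("tabtop",395,287,.0545),("tabtop far",395,284,.0545),("tabbot",395,308,.0195),("coil",392,160,.028),("tip",391,84,.024)]:
    p=ray("w1",u/1.4,v/1.4,z);print(n,p.round(4),(M.T@(p-s["ee_pos"])).round(4))
# expected corners of tab
a=cv2.imread("pics/w1.png")[185:230,262:302];cv2.imwrite("pics/c1.png",cv2.resize(a,None,fx=12,fy=12,interpolation=cv2.INTER_CUBIC))
```

```text
eye [0.4796 0.0276 0.0245] [0.0286 0.0012 0.1352]
tabtop [0.4755 0.0076 0.0545] [0.0082 0.0017 0.1052]
tabtop far [0.4759 0.0094 0.0545] [0.0101 0.0017 0.1052]
tabbot [ 0.4702 -0.0174  0.0195] [-0.0174  0.0021  0.1402]
coil [0.4896 0.0772 0.028 ] [ 0.0792 -0.0002  0.1317]
tip [0.4983 0.1178 0.024 ] [ 0.1207 -0.0009  0.1357]
```

View pics/c1.png

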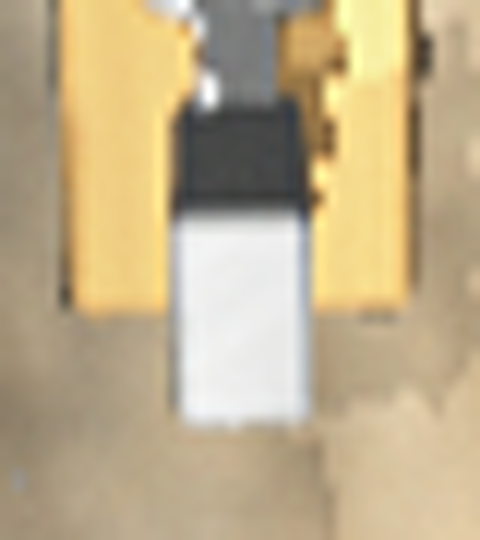

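The white tab top is centred at about (282,211) in the picture, with its dark hook-side face above it. The correction is small: x +3 mm, y +1.7 mm, yaw -0.023.

```bash
python3 -m creep '[[0,0,-0.023,0.003,0.0017,0.02,0],[0,0,0,0,0,0.025,0],[0,0,0,0,0,0.025,0],[0,0,0,0,0,0.02,0],[0,0,0,0,0,0.02,0],[0,0,0,0,0,0.0156,0],[0,0,0,0,0,0,0],[0,0,0,0,0,0,0]]' && python3 -m creep '[[0,0,0,0,0,0,0.5],[0,0,0,0,0,0,1],[0,0,0,0,0,0,1],[0,0,0,0,0,0,1],[0,0,0,0,0,0,1],[0,0,0,0,0,0,1],[0,0,0,0,0,0,1],[0,0,0,0,0,0,1]]'
```

```text
time: 3.95
ee_pos: [0.4746, 0.0025, 0.0343]
tool_rot: [0.776, 0.63, 0.0, 0.0]
contact_force: [0.0, -0.6, 0.2]
gripper_width: 0.0854
gripper_force: 0.0
time: 4.95
ee_pos: [0.4742, 0.0025, 0.0339]
tool_rot: [0.776, 0.63, 0.0, -0.0]
contact_force: [-1.7, -0.4, 4.9]
gripper_width: 0.009
gripper_force: 58.8
```

```bash
python3 -m creep '[[0,0,0,0,0,-0.01,1],[0,0,0,0,0,-0.02,1],[0,0,0,0,0,-0.03,1],[0,0,0,0,0,-0.03,1],[0,0,0,0,0,-0.03,1],[0,0,0,0,0,-0.006,1]]' && python3 -m creep '[[0,0,0,-0.0268,0.0164,0,1],[0,0,0,-0.0268,0.0164,0,1],[0,0,0,-0.0268,0.0164,0,1],[0,0,0,-0.0268,0.0164,0,1],[0,0,0,-0.0268,0.0164,0,1],[0,0,0,-0.0268,0.0164,0,1],[0,0,0,-0.0268,0.0164,0,1],[0,0,0,-0.0268,0.0164,0,1]]' && python3 -m creep '[[0,0,0.174,0,0,0,1],[0,0,0.174,0,0,0,1],[0,0,0.174,0,0,0,1],[0,0,0.174,0,0,0,1],[0,0,0.174,0,0,0,1],[0,0,0.174,0,0,0,1],[0,0,0.174,0,0,0,1],[0,0,0.174,0,0,0,1]]'&& python3 -m creep '[[0,0,0,0,0,0,1],[0,0,0,0,0,0,1],[0,0,0,0,0,0,1]]'
python3 - <<'E'
from h import *
s=robot.get_state();print(s["ee_pos"],s["joints"].round(2));print(R.from_quat(s["tool_rot"]).as_matrix().round(3))
save("wrist","w2");a=cv2.imread("pics/w2.png");cv2.imwrite("pics/w2b.png",cv2.resize(a,(784,588),interpolation=cv2.INTER_CUBIC))
E
```

```text
time: 5.7
ee_pos: [0.475, 0.0025, 0.1617]
tool_rot: [0.776, 0.63, 0.002, 0.001]
contact_force: [-0.1, -0.4, -1.3]
gripper_width: 0.0087
gripper_force: 58.5
time: 6.7
ee_pos: [0.5583, -0.2351, 0.1587]
tool_rot: [0.776, 0.63, -0.0, -0.001]
contact_force: [-0.2, 0.8, 0.4]
gripper_width: 0.0088
gripper_force: 58.5
time: 7.7
ee_pos: [0.5579, -0.2341, 0.1588]
tool_rot: [1.0, -0.017, -0.001, -0.0]
contact_force: [-0.5, 0.1, -0.7]
gripper_width: 0.0087
gripper_force: 58.6
time: 8.07
ee_pos: [0.5583, -0.2343, 0.1596]
tool_rot: [1.0, -0.013, -0.0, -0.0]
contact_force: [0.3, 0.2, -0.7]
gripper_width: 0.009
gripper_force: 58.6
[ 0.55833248 -0.23430003  0.1595802 ] [-0.41  0.5   0.97  1.66 -0.43  1.22 -0.94]
[[ 1.    -0.026 -0.   ]
 [-0.026 -1.     0.   ]
 [-0.    -0.    -1.   ]]
```

View pics/w2b.png

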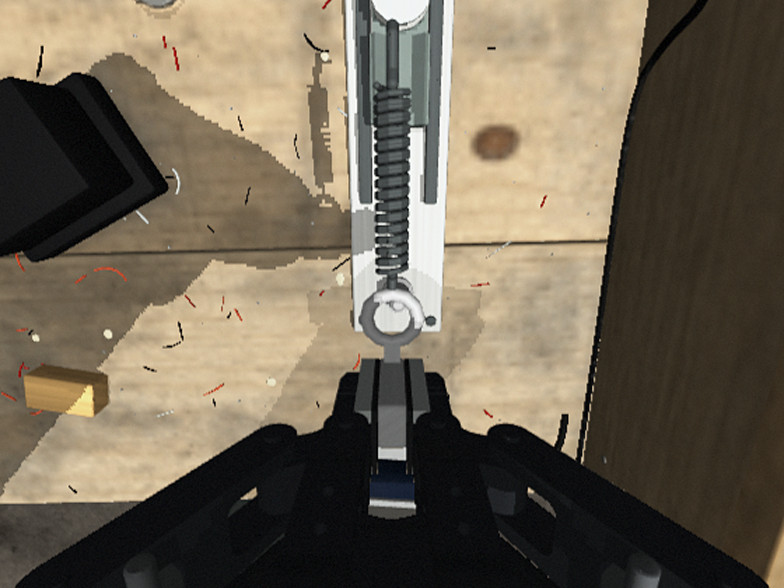

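The spring hangs straight above the tensioner: eye (391,318), hook wire end (391,25). The plate edges run from about (355,325)/(441,325) to (345,0)/(453,0).

Run:
```python
from h import *
s=robot.get_state();M=R.from_quat(s["tool_rot"]).as_matrix();d=lambda u,v,z:(ray("w2",u/1.4,v/1.4,z),)
for n,u,v,z in [("L330",356,330,.008),("R330",440,330,.008),("eye",391,318,.15),("coil end",392,90,.15),("tip",391,25,.148)]:
    p=ray("w2",u/1.4,v/1.4,z);print(n,p.round(4),(M.T@(p-s["ee_pos"])).round(4))
a=cv2.imread("pics/w2.png")
g=cv2.cvtColor(a,cv2.COLOR_BGR2GRAY).astype(int)
for v in (20,50,80,110,145,185,215):
    print(v,[ (235+i,g[v,235+i]) for i in range(0,32,1) if abs(g[v,236+i]-g[v,234+i])>35],[ (305+i,g[v,305+i]) for i in range(0,25) if abs(g[v,306+i]-g[v,304+i])>35])
c=np.hstack([cv2.resize(a[0:70,240:330],(400,311),interpolation=cv2.INTER_CUBIC),cv2.resize(a[180:250,240:330],(400,311),interpolation=cv2.INTER_CUBIC)])
cv2.imwrite("pics/c2.png",c)
```

```text
L330 [ 0.5199 -0.2073  0.008 ] [-0.0391 -0.026   0.1516]
R330 [ 0.5184 -0.2683  0.008 ] [-0.039   0.0351  0.1516]
eye [ 0.5831 -0.2343  0.15  ] [ 0.0247 -0.0006  0.0096]
coil end [ 0.6577 -0.2365  0.15  ] [ 0.0994 -0.0005  0.0096]
tip [ 0.6756 -0.2366  0.148 ] [ 0.1173 -0.0008  0.0116]
20 [(244, np.int64(209)), (245, np.int64(128)), (246, np.int64(84)), (247, np.int64(198)), (248, np.int64(241)), (251, np.int64(248)), (252, np.int64(181)), (253, np.int64(172)), (254, np.int64(68)), (261, np.int64(106)), (262, np.int64(62)), (264, np.int64(74)), (265, np.int64(166))] [(305, np.int64(174)), (306, np.int64(48)), (307, np.int64(89)), (315, np.int64(89)), (316, np.int64(190)), (317, np.int64(243)), (322, np.int64(235)), (323, np.int64(179))]
50 [(246, np.int64(212)), (247, np.int64(104)), (248, np.int64(163)), (249, np.int64(245)), (253, np.int64(251)), (254, np.int64(179)), (255, np.int64(80)), (257, np.int64(103)), (258, np.int64(58)), (263, np.int64(38)), (264, np.int64(132))] [(306, np.int64(155)), (307, np.int64(107)), (314, np.int64(89)), (315, np.int64(191)), (316, np.int64(243)), 
[... 924 characters left out ...]
4(144)), (251, np.int64(205)), (252, np.int64(240)), (256, np.int64(245)), (257, np.int64(197)), (258, np.int64(145)), (264, np.int64(145)), (265, np.int64(187)), (266, np.int64(244))] [(310, np.int64(150)), (311, np.int64(202)), (312, np.int64(245)), (317, np.int64(239)), (318, np.int64(181))]
185 [(241, np.int64(145)), (242, np.int64(186)), (245, np.int64(192)), (246, np.int64(145)), (247, np.int64(32)), (248, np.int64(2)), (249, np.int64(119)), (251, np.int64(123)), (252, np.int64(221))] [(316, np.int64(220)), (317, np.int64(190))]
215 [(252, np.int64(144)), (253, np.int64(198)), (259, np.int64(208)), (260, np.int64(120)), (266, np.int64(107))] [(314, np.int64(223)), (315, np.int64(164))]
```

View pics/c2.png

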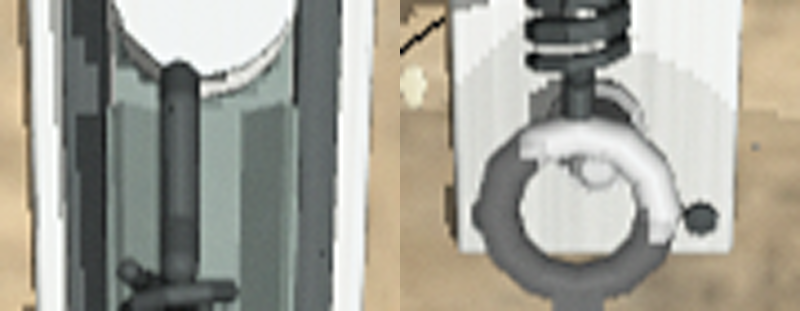

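Run:
```python
from h import *
s=robot.get_state();M=R.from_quat(s["tool_rot"]).as_matrix()
L=[(20,247),(50,248.2),(80,248.9),(110,250),(145,251),(185,251.9),(215,253)]
Rr=[(20,323),(50,322),(80,321),(110,319.4),(145,318.2),(185,316.8),(215,315)]
PL=np.array([ray("w2",u,v,.008) for v,u in L]);PR=np.array([ray("w2",u,v,.008) for v,u in Rr])
fl=np.polyfit(PL[:,0],PL[:,1],1);fr=np.polyfit(PR[:,0],PR[:,1],1);print("yaw",np.degrees(np.arctan([fl[0],fr[0]])),"w",(np.polyval(fl,.6)-np.polyval(fr,.6)))
c=(fl+fr)/2
for x in(.52,.546,.6,.65,.7):print(x,np.polyval(c,x).round(4))
for n,u,v,z in [("pin",285.3,218.5,.039),("eye",280.1,227.5,.150),("platefront",285,180+250/4.44,.008)]:
    p=ray("w2",u,v,z);print(n,p.round(4),(M.T@(p-s["ee_pos"])).round(4))
```

```text
yaw [-1.35413688 -1.49749268] w 0.06215524054197355
0.52 -0.2376
0.546 -0.2382
0.6 -0.2396
0.65 -0.2408
0.7 -0.242
pin [ 0.5486 -0.2388  0.039 ] [-0.0096  0.0048  0.1206]
eye [ 0.5829 -0.2347  0.15  ] [ 0.0246 -0.0002  0.0096]
platefront [ 0.5185 -0.2385  0.008 ] [-0.0397  0.0053  0.1516]
```

```bash
python3 -m creep '[[0,0,0,0,-0.025,0.015,1],[0,0,0,0,-0.02,0.015,1],[0,0,0,0,0,0,1],[0,0,0,0,0,0,1]]'
python3 - <<'E'
from h import *
s=robot.get_state();print(s["ee_pos"])
save("wrist","w3");a=cv2.imread("pics/w3.png")
c=np.hstack([cv2.resize(a[0:130,270:370],(460,598),interpolation=cv2.INTER_CUBIC),cv2.resize(a[180:270,310:380],(336,432),interpolation=cv2.INTER_CUBIC).repeat(1,0) if 0 else cv2.copyMakeBorder(cv2.resize(a[180:270,310:380],(336,432),interpolation=cv2.INTER_CUBIC),0,166,0,0,cv2.BORDER_CONSTANT)])
cv2.imwrite("pics/c3.png",c);print(c.shape)
print(ray("w2",285,208,.03))
E
```

```text
time: 8.62
ee_pos: [0.5597, -0.19, 0.1301]
tool_rot: [1.0, -0.014, 0.0, 0.0]
contact_force: [-0.2, -0.4, -0.4]
gripper_width: 0.009
gripper_force: 58.6
[ 0.55968459 -0.19000937  0.13005222]
(598, 796, 3)
[ 0.55560667 -0.2388352   0.03      ]
```

View pics/c3.png

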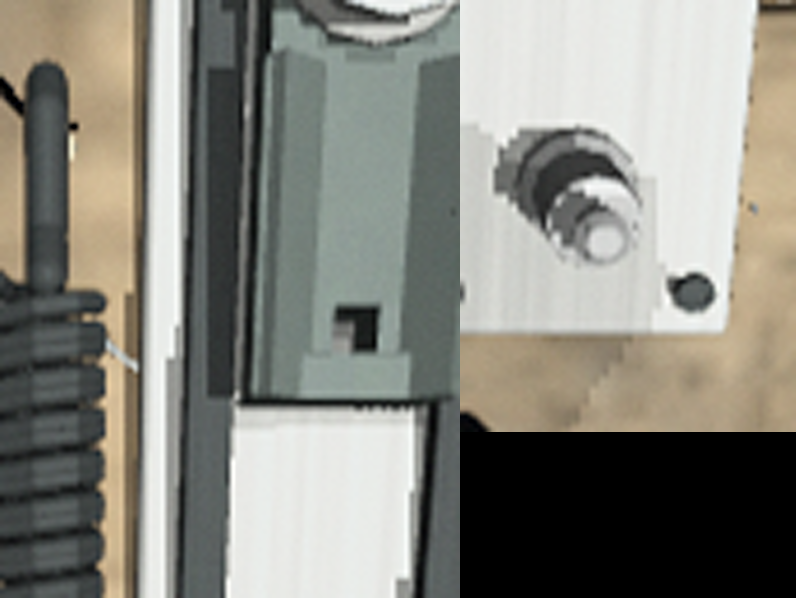

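Clear view of the post and carriage. Pin head top is at full-image (339.6,229.4) and the hole centre at (347.6,71.7).

Run:
```python
from h import *
s=robot.get_state();M=R.from_quat(s["tool_rot"]).as_matrix();print(np.degrees(np.arctan2(M[1,0],M[0,0])))
f=lambda X,Y:(270+X/4.6,Y/4.6)
g=lambda X,Y:(310+(X-460)/4.8,180+Y/4.8)
for n,(u,v),z in [("pintop",g(602,238),.039),("shoulder",g(597,218),.03),("holeW",f(334,330),.0275),("holeE",f(380,330),.0275),("holeN",f(357,307),.0275),("holeS",f(357,353),.0275),("carrfront",f(340,400),.0275),
 ("floorL60",f(328,60),.0275),("floorR60",f(417,60),.0275),("floorL330",f(305,330),.0275),("floorR330",f(410,330),.0275),("tabside hookend",f(46,80),.118),("coil",f(50,450),.118),
 ("plfront",g(600,332),.008),("plR",g(727,310),.008)]:
    p=ray("w3",u,v,z);print(n,p.round(4),(M.T@(p-s["ee_pos"])).round(4))
```

```text
-1.6554405522191695
pintop [ 0.5499 -0.2373  0.039 ] [-0.0086  0.0471  0.0913]
shoulder [ 0.55   -0.2381  0.03  ] [-0.0084  0.0479  0.1003]
holeW [ 0.6661 -0.2375  0.0275] [0.1076 0.044  0.1029]
holeE [ 0.6659 -0.2447  0.0275] [0.1076 0.0511 0.1029]
holeN [ 0.6692 -0.2409  0.0275] [0.1109 0.0473 0.1029]
holeS [ 0.6627 -0.2412  0.0275] [0.1043 0.0478 0.1029]
carrfront [ 0.656  -0.2389  0.0275] [0.0976 0.0456 0.1029]
floorL60 [ 0.7024 -0.2353  0.0275] [0.1438 0.0407 0.1029]
floorR60 [ 0.702  -0.2483  0.0275] [0.1439 0.0538 0.1029]
floorL330 [ 0.6662 -0.233   0.0275] [0.1076 0.0395 0.1029]
floorR330 [ 0.6658 -0.2493  0.0275] [0.1076 0.0558 0.1029]
tabside hookend [ 0.6772 -0.1929  0.118 ] [ 0.1175 -0.0009  0.0123]
coil [ 0.6457 -0.1925  0.118 ] [ 0.086  -0.0004  0.0123]
plfront [ 0.5181 -0.2439  0.008 ] [-0.0402  0.0546  0.1223]
plR [ 0.522  -0.2681  0.008 ] [-0.0355  0.0787  0.1223]
```

```bash
python3 -m creep '[[0,0,0,0,0.024,0,1],[0,0,0,0,0.024,0,1],[0,0,0,0,0,0.02,1],[0,0,0,0,0,0.02,1],[0,0,0,0,0,0.018,1],[0,0,0,0,0,0,1],[0,0,0,0,0,0,1]]' && python3 -m creep '[[0,0,0,0,0,0.005,1],[0,0,0,0,0,0.004,1],[0,0,0,0,0,0.003,1],[0,0,0,0,0,0,1],[0,0,0,0,0,0,1]]'
python3 - <<'E'
from h import *
s=robot.get_state();print(s["ee_pos"],s["contact_force"])
save("wrist","w4");a=cv2.imread("pics/w4.png")
c=cv2.resize(a[0:240,220:350],(325,600),interpolation=cv2.INTER_CUBIC)
d=cv2.resize(a[0:120,240:320],(400,600),interpolation=cv2.INTER_CUBIC)
cv2.imwrite("pics/c4.png",np.hstack([c,d]))
E
```

```text
time: 9.55
ee_pos: [0.5586, -0.2372, 0.072]
tool_rot: [1.0, -0.014, 0.0, 0.0]
contact_force: [0.8, 0.0, -0.5]
gripper_width: 0.009
gripper_force: 58.6
time: 10.18
ee_pos: [0.5585, -0.2373, 0.0598]
tool_rot: [1.0, -0.014, 0.0, 0.0]
contact_force: [0.2, 0.7, -0.8]
gripper_width: 0.0093
gripper_force: 58.8
[ 0.55845988 -0.23734586  0.05983407] [ 0.20761632  0.72096384 -0.76534243]
```

View pics/c4.png

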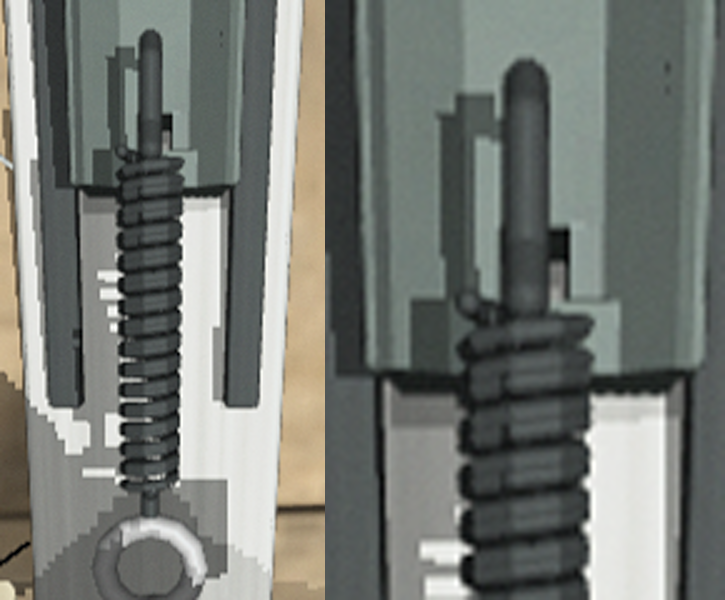

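The hook lies in the groove about 12 mm beyond the hole and about 1 mm left of centre. I'll press lightly, correct y, and drag toward the post.

```bash
python3 -m creep '[[0,0,0,0,0.001,0.001,1],[0,0,0,-0.0025,0,0.001,1],[0,0,0,-0.0025,0,0.0008,1],[0,0,0,-0.0025,0,0,1],[0,0,0,-0.0025,0,0,1],[0,0,0,0,0,0,1],[0,0,0,0,0,0,1]]' && python3 -m creep '[[0,0,0,-0.002,0,0,1],[0,0,0,-0.002,0,0,1],[0,0,0,-0.002,0,0,1],[0,0,0,-0.002,0,0,1],[0,0,0,0,0,0,1]]' && python3 -m creep '[[0,0,0,-0.002,0,0,1],[0,0,0,-0.002,0,0,1],[0,0,0,0,0,0,1]]'
python3 - <<'E'
from h import *
s=robot.get_state();print(s["ee_pos"],s["contact_force"])
save("wrist","w5");a=cv2.imread("pics/w5.png")
c=cv2.resize(a[0:240,220:350],(325,600),interpolation=cv2.INTER_CUBIC)
d=cv2.resize(a[0:120,240:320],(400,600),interpolation=cv2.INTER_CUBIC)
cv2.imwrite("pics/c5.png",np.hstack([c,d]))
E
```

```text
time: 11.1
ee_pos: [0.5483, -0.2379, 0.0568]
tool_rot: [1.0, -0.014, -0.0, -0.0]
contact_force: [0.4, 0.4, -0.2]
gripper_width: 0.0088
gripper_force: 58.7
time: 11.72
ee_pos: [0.5401, -0.2377, 0.0569]
tool_rot: [1.0, -0.014, -0.0, -0.0]
contact_force: [1.0, 0.1, -0.3]
gripper_width: 0.0091
gripper_force: 58.6
time: 12.1
ee_pos: [0.5368, -0.2376, 0.0571]
tool_rot: [1.0, -0.014, 0.001, 0.0]
contact_force: [5.0, -0.3, -2.7]
gripper_width: 0.0089
gripper_force: 58.5
[ 0.53681233 -0.23758967  0.05709239] [ 5.04456337 -0.3451245  -2.70806841]
```

View pics/c5.png

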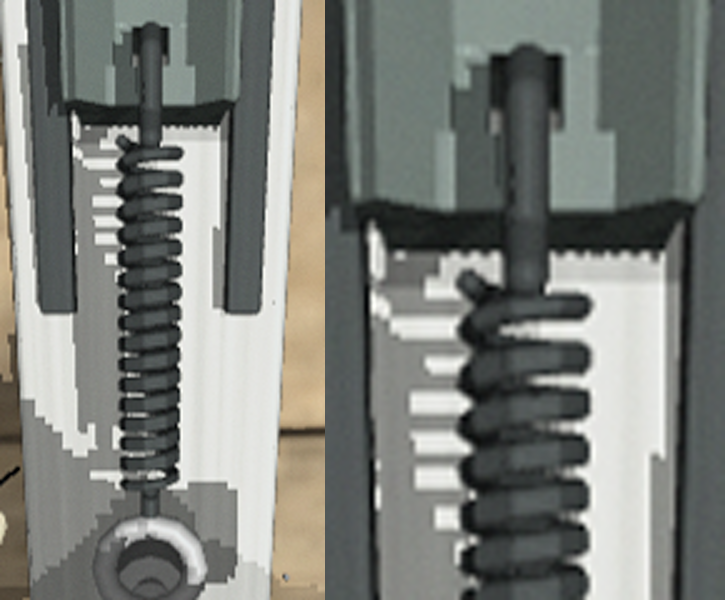

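The hook is in the hole and the carriage is at its stop, with 5 N of tension starting to stretch the spring. About 11 mm more brings the eye over the pin.

```bash
python3 -m creep '[[0,0,0,-0.002,0,0.001,1],[0,0,0,-0.002,0,0,1],[0,0,0,-0.002,0,0,1],[0,0,0,-0.002,0,0,1],[0,0,0,-0.002,0,0,1],[0,0,0,-0.001,0,0,1],[0,0,0,0,0,0,1],[0,0,0,0,0,0,1]]'
python3 - <<'E'
from h import *
s=robot.get_state();print(s["ee_pos"],s["contact_force"],s["ft_torque"])
save("wrist","w6");a=cv2.imread("pics/w6.png")
c=cv2.resize(a[0:260,220:350],(300,600),interpolation=cv2.INTER_CUBIC)
d=cv2.resize(a[180:280,240:320],(480,600),interpolation=cv2.INTER_CUBIC)
cv2.imwrite("pics/c6.png",np.hstack([c,d]))
E
```

```text
time: 13.15
ee_pos: [0.5269, -0.2372, 0.0564]
tool_rot: [1.0, -0.014, 0.001, 0.0]
contact_force: [8.2, -1.3, -3.1]
gripper_width: 0.0088
gripper_force: 58.4
[ 0.52686418 -0.23723653  0.05639256] [ 8.23351622 -1.26272106 -3.052034  ] [-0.11443415 -1.81519554 -0.02055964]
```

View pics/c6.png

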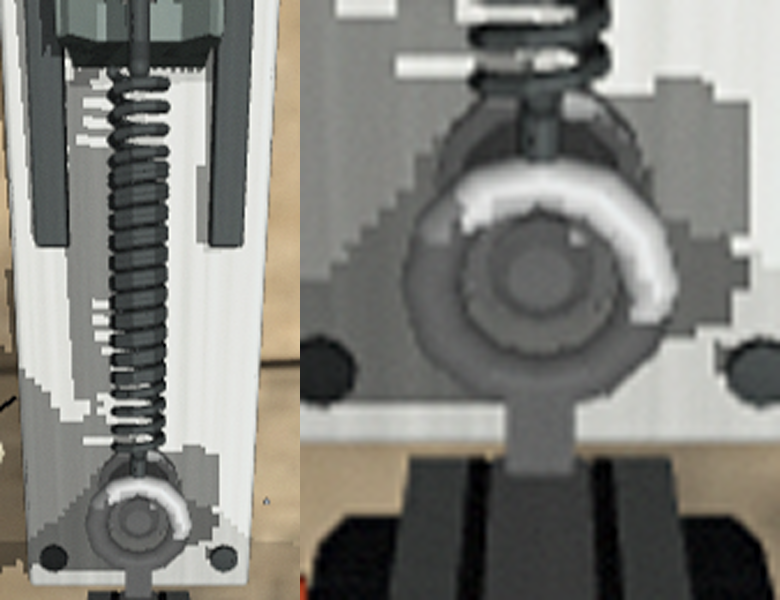

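The pin head (circle at 540,268) is inside the ring (about 542,285). I'll compute the parallax-corrected offset.

Run:
```python
from h import *
s=robot.get_state();M=R.from_quat(s["tool_rot"]).as_matrix()
g=lambda X,Y:(240+(X-300)/6,180+Y/6)
z=s["ee_pos"][2]
for n,(u,v),h in [("pin",g(540,268),.039),("ringtop outer N",g(541,163),z-.0095),("ring outer S",g(541,397),z-.0095),("ring outer W",g(406,280),z-.012),("outer E",g(678,280),z-.012),("inner S",g(541,357),z-.012),("inner N",g(541,213),z-.012)]:
    p=ray("w6",u,v,h);print(n,(M.T@(p-s["ee_pos"])).round(4))
```

```text
pin [ 0.0231 -0.0003  0.0175]
ringtop outer N [ 0.0353 -0.0002  0.0096]
ring outer S [ 0.0142 -0.0002  0.0095]
ring outer W [ 0.024  -0.0117  0.0121]
outer E [0.024  0.0116 0.0121]
inner S [ 0.0169 -0.0002  0.012 ]
inner N [ 0.0301 -0.0002  0.0121]
```

```bash
python3 -m creep '[[0,0,0,-0.001,0,0,1],[0,0,0,0,0,0.0025,1],[0,0,0,0,0,0.0025,1],[0,0,0,0,0,0.0025,1],[0,0,0,0,0,0,1]]' && python3 -m creep '[[0,0,0,0,0,0.0015,1],[0,0,0,0,0,0.001,1],[0,0,0,0,0,0,1]]' && python3 -m creep '[[0,0,0,0,0,0.0005,1],[0,0,0,0,0,0.0005,1],[0,0,0,0,0,0,1]]'
```

```text
time: 13.82
ee_pos: [0.5262, -0.2374, 0.0491]
tool_rot: [1.0, -0.014, 0.002, 0.0]
contact_force: [9.0, -0.4, 0.7]
gripper_width: 0.0089
gripper_force: 58.8
time: 14.2
ee_pos: [0.5264, -0.2374, 0.0469]
tool_rot: [1.0, -0.014, 0.002, 0.0]
contact_force: [8.1, -0.1, 0.9]
gripper_width: 0.0087
gripper_force: 58.9
time: 14.58
ee_pos: [0.5265, -0.2375, 0.046]
tool_rot: [1.0, -0.014, 0.002, 0.0]
contact_force: [8.3, 0.1, 1.4]
gripper_width: 0.0093
gripper_force: 59.0
```

```bash
python3 -m creep '[[0,0,0,0,0,0.0005,1],[0,0,0,0,0,0.0005,1],[0,0,0,0,0,0,1]]' && python3 -m creep '[[0,0,0,0,0,0.0004,1],[0,0,0,0,0,0.0003,1],[0,0,0,0,0,0,1]]'
python3 - <<'E'
from h import *
save("wrist","w7");a=cv2.imread("pics/w7.png")
c=cv2.resize(a[0:260,220:350],(300,600),interpolation=cv2.INTER_CUBIC)
d=cv2.resize(a[180:280,240:320],(480,600),interpolation=cv2.INTER_CUBIC)
cv2.imwrite("pics/c7.png",np.hstack([c,d]))
E
```

```text
time: 14.95
ee_pos: [0.5265, -0.2375, 0.045]
tool_rot: [1.0, -0.014, 0.002, 0.0]
contact_force: [8.0, -0.4, 3.1]
gripper_width: 0.0089
gripper_force: 59.0
time: 15.32
ee_pos: [0.5265, -0.2375, 0.0443]
tool_rot: [1.0, -0.014, 0.002, 0.0]
contact_force: [8.4, 0.0, 2.6]
gripper_width: 0.0088
gripper_force: 59.1
```

View pics/c7.png

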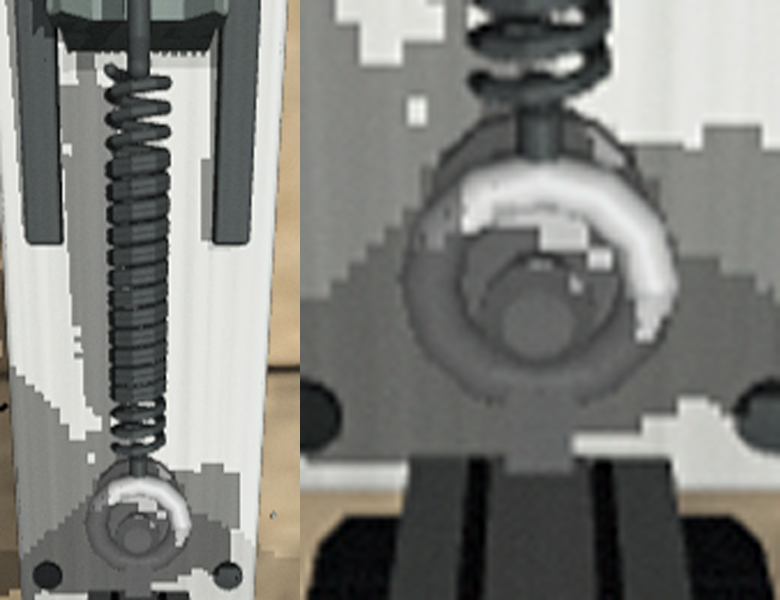

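The pin head now stands up through the eye. I'll lower slightly until contact.

```bash
python3 -m creep '[[0,0,0,0,0,0.0005,1],[0,0,0,0,0,0,1]]' && python3 -m creep '[[0,0,0,0,0,0.0005,1],[0,0,0,0,0,0,1]]'
```

```text
time: 15.62
ee_pos: [0.5266, -0.2376, 0.0441]
tool_rot: [1.0, -0.014, 0.002, 0.0]
contact_force: [7.1, 1.3, 5.7]
gripper_width: 0.0088
gripper_force: 59.7
time: 15.88
ee_pos: [0.5268, -0.2377, 0.0438]
tool_rot: [1.0, -0.014, 0.003, 0.0]
contact_force: [7.0, -1.1, 5.9]
gripper_width: 0.0091
gripper_force: 59.7
```

```bash
python3 -m creep '[[0,0,0,0.001,0,0,1],[0,0,0,0.001,0,0,1],[0,0,0,0.0005,0,0,1],[0,0,0,0,0,0,1]]' && python3 -m creep '[[0,0,0,0,0,0,0.6],[0,0,0,0,0,0,0.3],[0,0,0,0,0,0,0.3],[0,0,0,0,0,0,0.3],[0,0,0,0,0,0,0.3]]' && python3 -m creep '[[0,0,0,0,0,-0.02,0.3],[0,0,0,0,0,-0.03,0.3],[0,0,0,0,0,-0.03,0.3],[0,0,0,0,0,-0.03,0.3],[0,0,0,0,0,0,0.3],[0,0,0,0,0,0,0.3]]'
python3 - <<'E'
from h import *
s=robot.get_state();M=R.from_quat(s["tool_rot"]).as_matrix();print(s["ee_pos"],s["contact_force"])
save("wrist","w8");a=cv2.imread("pics/w8.png")
c=cv2.resize(a[0:280,210:350],(300,600),interpolation=cv2.INTER_CUBIC)
u,v=proj("w8",np.array([.55,-.2377,.033])).astype(int)
d=cv2.resize(a[max(0,v-40):v+40,u-32:u+32],(480,600),interpolation=cv2.INTER_CUBIC);print(u,v)
cv2.imwrite("pics/c8.png",np.hstack([c,d]))
E
```

```text
time: 16.38
ee_pos: [0.5283, -0.2379, 0.0438]
tool_rot: [1.0, -0.014, 0.002, 0.0]
contact_force: [2.0, 1.4, 12.0]
gripper_width: 0.0092
gripper_force: 60.6
time: 17.0
ee_pos: [0.5267, -0.2374, 0.0421]
tool_rot: [1.0, -0.014, -0.0, -0.0]
contact_force: [0.2, -0.4, -0.4]
gripper_width: 0.0595
gripper_force: 0.0
time: 17.75
ee_pos: [0.5268, -0.2373, 0.1525]
tool_rot: [1.0, -0.014, 0.0, -0.0]
contact_force: [0.1, 0.3, 0.6]
gripper_width: 0.0595
gripper_force: 0.0
[ 0.52675086 -0.23726398  0.15247507] [0.10022316 0.31397742 0.5675846 ]
279 182
```

View pics/c8.png

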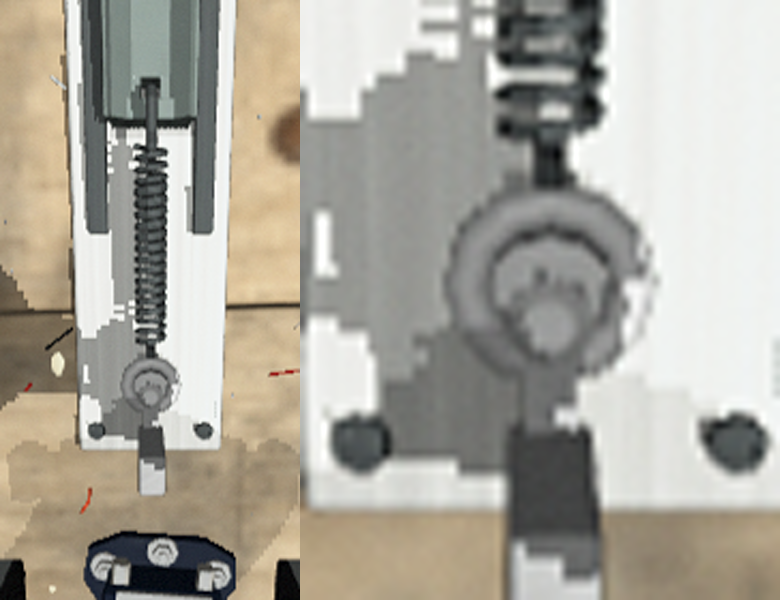

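The eye lies round the pin with its rear edge drawn under the head. The hook is in the hole, the carriage is forward, and the gripper is clear.

```bash
python3 -m creep '[[0,0,0,0,0,0,0.3],[0,0,0,0,0,0,0.3],[0,0,0,0,0,0,0.3],[0,0,0,0,0,0,0.3]]' && python3 -c "
from bench import robot;print(robot.sign_off())"
```

```text
time: 18.3
ee_pos: [0.5267, -0.2374, 0.1521]
tool_rot: [1.0, -0.014, -0.0, -0.0]
contact_force: [-0.4, -0.3, -0.1]
gripper_width: 0.0595
gripper_force: 0.0
the job is handed in; nothing more can be done
None
```

The spring is fitted and the job was handed in at 18.3 s: in the last picture the hook is in the carriage hole, the carriage is forward and the eye is round the pin under its head, but sign-off gave no verdict.

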